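# Park the staple remover on its angled rest

### The arm

A 6-joint arm with a two-finger parallel gripper is mounted at the origin on the work surface. World frame = base frame: x ahead of the robot, y to its left, z up, the work surface at z = 0. Lengths are in m, angles in degrees, forces in N, time in s.
With the tool pointing down it reaches from about 0.375 to 0.9 m from the base axis. Payload 3.1 kg.
Tool frame: the origin (TCP) lies on the centre line of the jaws, within the pads' length; the fingertips stand 22 mm ahead of it and the grasp point (between the pads) lies 3 mm ahead of it; y points along the fingers, z is the direction in which the jaws open and shut, and the axes are right-handed (so a half turn about y gives the same grasp; the last joint's range is limited). The gripper opens to 87 mm and grips with 3 to 60 N. Pads are 19 mm wide; open, the fingers measure 117 mm over their backs; the gripper's body (75 mm by 190 mm) begins 51 mm behind the grasp point.
Start: joints at [-74.284, 30.224, 82.088, -0, 67.689, -10.227], TCP at [0.273, -0.562, 0.205] pointing down, gripper open.
Joint ranges: [-176.69, 176.69], [-43.24, 126.21], [12.49, 139.97], [-82, 262], [0, 151.66], [-163.58, 163.58]. Speed limits (degrees/s): [159.86, 159.86, 180, 180, 180, 180].

### API

Orientations are given as a 3x3 rotation matrix whose columns are the frame's x, y, z axes.
In Python, from rig import bot gives the robot as it stands.
- The arm moves only by the tool jog_arm, never from a script. Its argument "motion" is one flat list of numbers, 6 for each row, row after row: the shift along the tool's x, y, z in mm, then the turn, a rotation vector about the tool's x, y, z in degrees. A call has 1 to 20 rows; each row is the pose to reach, as a shift and turn from the pose commanded when the call began, along the tool's axes at that moment; what a row does not reach only later rows make up. A row lasts 1/8 s, in which the tool goes at most 62.5 mm and 10.7 degrees, less where a joint would pass 70% of its speed; a pose out of reach is approached as far as the arm can. A call with a gripper value outside its range is refused whole. "gripper" is the opening, from 0 (shut) to 1 (fully open), set as the call begins (left out, the last holds). The fingers move at their own pace and stop on an object; the grip force is fixed at half the most. Time passes only in rows, so rows that repeat a pose let the fingers close. It gives the time, the measured TCP pose, the force and the opening at its end, in the units of the state.
- bot.read_state(): the state, without advancing time (a new reading comes with each control period).
- bot.capture(name): name is "scene" or "top" or "wrist"; returns (picture, depth): 420x560x3 uint8, red, green, blue; 420x560 float32, m along the optical axis (not along the pixel's ray), 0 where there is no reading.
- bot.get_calibration(name): a dict with "mtx" (3x3 intrinsics, pixels), "pose" (4x4, takes a point from camera to world coordinates); the wrist camera has in their place "hand_eye" (4x4, takes a point from camera to tool coordinates, whose origin is the TCP and whose axes are the tool frame's). Camera axes: x right, y up, looking along -z (the intrinsics and any distortion apply to the point x, -y, -z); pixel columns grow to the right and rows downward; lengths in m; the calibration is good to about 2 mm. The wrist camera is an equidistant fisheye: a pixel r from the principal point sees the ray r / f radians off the axis. A picture is of the moment at which its call begins: read the wrist's pose just before it. get_calibration takes no time and is no camera call.
- bot.hand_in(): hands the job in, once; it reports no verdict.
The state is a dict: "time_s": time; "joint_positions": joint angles; "qvel": joint speeds; "tau": joint torques, N m; "position": TCP position; "tcp_rot": TCP orientation; "force": force on the tool from outside, world axes, zero at the start; "moment": the same for the moment, N m; "opening": opening from 0.0 (shut) to 1.0 (fully open).
Only numpy, scipy, OpenCV 4.12 (cv2) and the standard library are available. Lean on these libraries where they do the work, as an engineer would, in place of code of your own. Each camera call takes 0.05 s, during which the arm holds its last target.

### The job

Park the red staple remover on the angled cork-faced rest so that its handle can next be taken from the side: lying flat along the middle of the slope, right side up, steel tongue downhill with its tip at the foot ledge (no more than about 15 mm from it), red handle end jutting out past the high edge. Leave the pencil and the tiffin lid where they are, and let go.

Things in the scene. Friction and masses are not known exactly. Their poses are not given: they have to be found in the camera images.
- remover_center (a point): Centre of the loose red pen-type staple remover, 170 mm long, 55 g, lying flat on the desk (this point 8 mm up). x points to its handle end, z up. Red plastic bar handle, 20 mm wide, 16 mm high, from x = -15 to +85 mm; flat steel tongue, 10 mm wide, 4 mm thick, flush with the underside, from there to its tip at x = -85 mm. Balances 6 mm ahead of this point: grip it here, across the handle.
- rest: Fixed wooden angled rest; origin under its centre, on the desk, z up. Flat cork-faced deck, 130 mm long and 70 mm wide (y), rises at 25 degrees towards its +x; mid-deck surface 55 mm above the origin, low edge at x = -59, z = 27.5 mm, high edge at x = 59, z = 82.5 mm. A dark ledge along the low edge stands 14 mm out of the deck; other edges open. Remover tip at the ledge: handle end juts out 40 mm.
- pencil: Bystander: loose dark blue hexagonal wooden pencil, 174 mm long, 8 mm thick, lying on the desk; origin under its middle, x towards its sharpened point. Not to be moved.
- tiffin_lid: Bystander: loose round aluminium tiffin lid, 110 mm across, 16 mm high, lying on the desk beyond the work; origin at the centre of its underside. Not to be moved.
Not all that is in view belongs to the job. Of the things that look like the part that bears remover_center, take the one that is farthest from the robot's base at the start.

How it is judged (in metres and radians):
At the end, for the whole second after the job is handed in: The remover lies released on the rest's deck: flat on the slope, right side up, handle end uphill, along the slope within 10 degrees, its centre within 18 mm of the slope's middle line and its tongue tip no more than 20 mm from the foot ledge (x of remover_center in the frame of rest between 0.003 and 0.037 m and y of remover_center in the frame of rest between -0.018 and 0.018 m and z of remover_center in the frame of rest between 0.06 and 0.088 m and angle between remover_center's own x axis and vertical between 0.95 and 1.32 rad and angle between remover_center's own z axis and vertical below 0.64 rad and angle between the y axis of remover_center and the y axis of rest, either way round below 0.2 rad and distance of remover_center from where it was at the start of the episode above 0.05 m); the robot touches nothing.
It fails at once if the pencil is moved more than 25 mm (distance of pencil from where it was at the start of the episode above 0.025 m).
It fails at once if the tiffin lid is moved more than 25 mm (distance of tiffin_lid from where it was at the start of the episode above 0.025 m).
It also fails if it takes over 38 s, if anything falls off the work surface, if the arm or the gripper's body presses on something with over 40 N, if the wrist force passes 120 N, or if a joint passes its speed limit or range.

## Working session

There is one attempt and no reset: what is moved stays moved. The work goes in short steps, Python scripts to look and compute and a tool call to move; the robot and the scene stay as the last step left them, time stands still between calls to the robot, and variables do not carry over. Pictures are saved under pics/ and viewed, and the job is handed in when it is done.

Besides the shell and the picture viewer there is one more tool, called after "Call:" as a command line: name --argument value ..., lists and objects as JSON in quotes. jog_arm: Moves the arm, as the interface text tells. Its arguments: {"type":"object","properties":{"motion":{"type":"array","items":{"type":"number"}},"gripper":{"type":"number"}},"required":["motion"]}

```bash
mkdir -p pics; ls
python3 - <<'E'
from rig import bot
import cv2,numpy as np
s=bot.read_state();print(s)
for n in("scene","top"):
    p,d=bot.capture(n);cv2.imwrite(f"pics/{n}0.png",p[:,:,::-1]);np.save(f"pics/{n}0_d.npy",d)
    print(bot.get_calibration(n))
print(bot.get_calibration("wrist"))
E
```

```text
pics
{'time_s': 0.0, 'joint_positions': array([-7.42846113e+01,  3.02781013e+01,  8.21570796e+01, -1.52500666e-03,
        6.76899251e+01, -1.02285528e+01]), 'qvel': array([ 0.11708756,  0.00405923, -0.04204421, -0.05001889,  0.07250885,
       -0.01824096]), 'tau': array([-1.83269374e-03, -4.40053010e+01, -1.76592582e+01,  6.31045480e-02,
        5.83075185e-02, -1.68101919e-04]), 'position': array([ 0.27322403, -0.56124624,  0.20427711]), 'tcp_rot': array([[-8.99218200e-01, -6.15126616e-04,  4.37500001e-01],
       [-4.37500282e-01,  2.09521790e-03, -8.99215832e-01],
       [-3.63526241e-04, -9.99997616e-01, -2.15317614e-03]]), 'force': array([-0.66790164, -0.49789292,  0.26376719]), 'moment': array([ 0.02714658,  0.02205294, -0.08452439]), 'opening': 1.0029764871180737}
{'mtx': array([[505.21047413,   0.        , 266.23062713],
       [  0.        , 505.21047413, 208.70337177],
       [  0.        ,   0.        ,   1.        ]]), 'pose': array([[-0.03051952, -0.82548784,  0.56359416,  1.10336679],
       [ 0.99951708, -0.02190711,  0.02203844,  0.08876027],
       [-0.00584574,  0
[... 430 characters left out ...]
32982e-02],
       [-1.67034359e-04,  2.28685794e-01,  9.73500272e-01,
         1.47629646e+00],
       [ 0.00000000e+00,  0.00000000e+00,  0.00000000e+00,
         1.00000000e+00]])}
{'mtx': array([[325.1922621 ,   0.        , 276.63066829],
       [  0.        , 325.1922621 , 210.48501254],
       [  0.        ,   0.        ,   1.        ]]), 'hand_eye': array([[-7.72774844e-04, -9.59615054e-01, -2.81315393e-01,
        -7.58238671e-02],
       [ 5.03385703e-04,  2.81315068e-01, -9.59615329e-01,
        -1.78302058e-01],
       [ 9.99999575e-01, -8.83176733e-04,  2.65663291e-04,
        -2.98829094e-04],
       [ 0.00000000e+00,  0.00000000e+00,  0.00000000e+00,
         1.00000000e+00]])}
```

View pics/scene0.png

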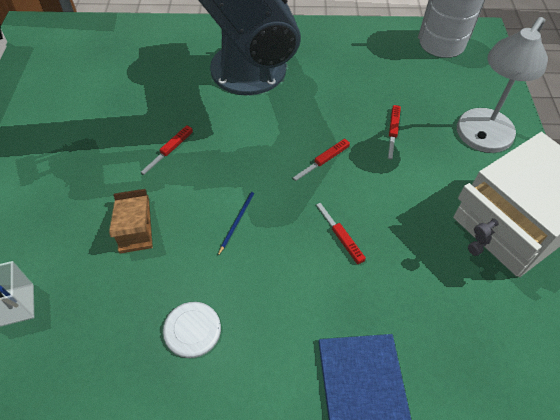

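View pics/top0.png

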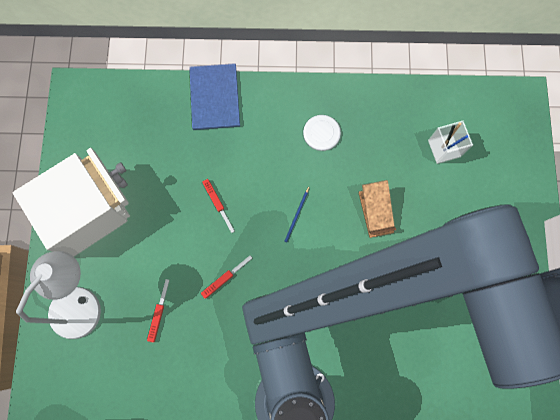

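Candidates for the remover, as scene-view pixels: A (168,150), B (322,160), C (395,130) and D (341,233). D looks farthest from the base. I'll measure all four and check crops.

```bash
cat > h.py <<'E'
import numpy as np,cv2
from rig import bot
def ray(n,uv):
    c=bot.get_calibration(n);K=c["mtx"];T=c["pose"]
    uv=np.atleast_2d(np.asarray(uv,float))
    d=np.c_[(uv[:,0]-K[0,2])/K[0,0],-(uv[:,1]-K[1,2])/K[1,1],-np.ones(len(uv))]
    return T[:3,3],d@T[:3,:3].T
def plane(n,uv,z):
    o,d=ray(n,uv);return o+d*((z-o[2])/d[:,2])[:,None]
def pts(n,uv,dep):
    o,d=ray(n,uv);uv=np.asarray(uv,int);return o+d*dep[uv[:,1],uv[:,0]][:,None]
def proj(n,P):
    c=bot.get_calibration(n);K=c["mtx"];T=c["pose"]
    q=(np.atleast_2d(P)-T[:3,3])@T[:3,:3]
    return np.c_[K[0,0]*q[:,0]/-q[:,2]+K[0,2],K[1,1]*-q[:,1]/-q[:,2]+K[1,2]]
E
python3 - <<'E'
from h import *
for n in("scene","top"):
    im=cv2.imread(f"pics/{n}0.png");hsv=cv2.cvtColor(im,cv2.COLOR_BGR2HSV)
    m=(((hsv[...,0]<6)|(hsv[...,0]>174))&(hsv[...,1]>150)&(hsv[...,2]>80)).astype(np.uint8)
    cs,_=cv2.findContours(m,cv2.RETR_EXTERNAL,cv2.CHAIN_APPROX_NONE)
    for c in cs:
        if cv2.contourArea(c)<60:continue
        r=cv2.minAreaRect(c);b=plane(n,cv2.boxPoints(r),0.012)
        ctr=plane(n,[r[0]],0.012)[0]
        e=sorted([np.linalg.norm(b[0]-b[1]),np.linalg.norm(b[1]-b[2])])
        print(n,np.round(r[0],1),ctr.round(4),"base dist",np.hypot(*ctr[:2]).round(3),"sides",np.round(e,4))
im=cv2.imread("pics/scene0.png");a=cv2.resize(im[190:275,300:385],(400,400),interpolation=3)
b=cv2.resize(im[180:260,95:175],(400,400),interpolation=3);cv2.imwrite("pics/crop1.png",np.hstack([a,b]))
im=cv2.imread("pics/top0.png");a=cv2.resize(im[165:245,180:260],(400,400),interpolation=3)
b=cv2.resize(im[170:250,340:420],(400,400),interpolation=3);cv2.imwrite("pics/crop2.png",np.hstack([a,b]))
E
```

```text
scene [348.5 243. ] [0.5584 0.24   0.012 ] base dist 0.608 sides [0.0239 0.1029]
scene [332.2 151.5] [0.3063 0.2166 0.012 ] base dist 0.375 sides [0.0258 0.1059]
scene [176. 140.] [ 0.2791 -0.1615  0.012 ] base dist 0.322 sides [0.0298 0.1037]
scene [394.7 120.4] [0.2001 0.3769 0.012 ] base dist 0.427 sides [0.0212 0.1081]
top [155.  322.9] [0.1975 0.3797 0.012 ] base dist 0.428 sides [0.021  0.0979]
top [216.5 283.9] [0.3047 0.2193 0.012 ] base dist 0.375 sides [0.0197 0.0988]
top [212.7 194.9] [0.5558 0.2416 0.012 ] base dist 0.606 sides [0.0193 0.0991]
```

View pics/crop1.png

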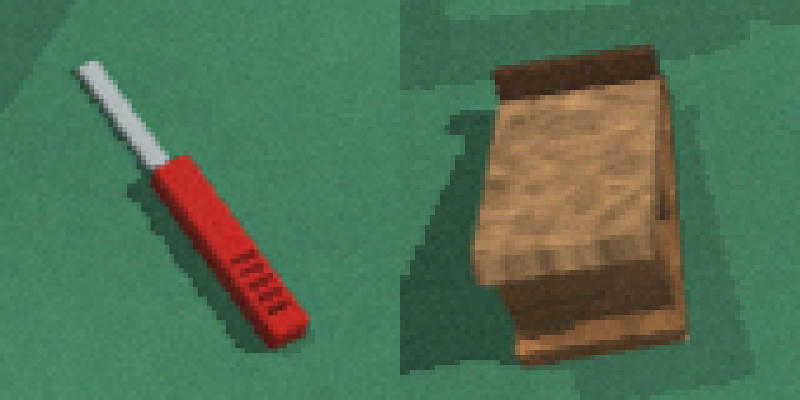

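View pics/crop2.png

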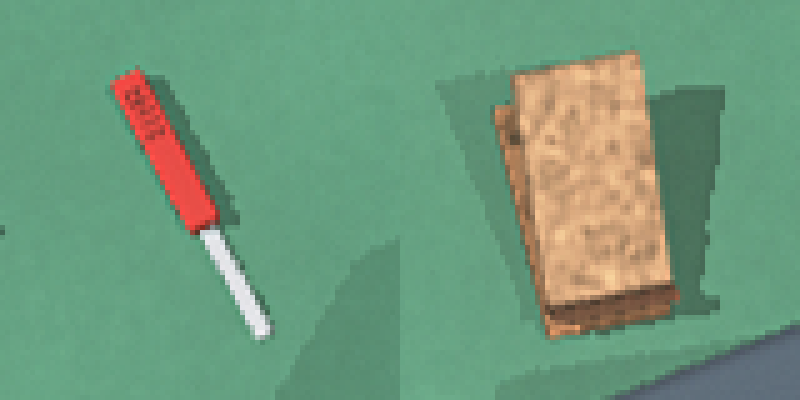

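D is at base distance 0.61 m (scene (341,233), top (217,205)), the farthest of the four. It shows a red handle with grip ribs and a steel tongue, lying upright. The rest's dark ledge is on the robot side (scene (131,195), top (382,232)), so uphill points away from the robot. Next I measure both poses.

Run:
```python
from h import *
# remover D
for n,roi in(("scene",(195,275,310,375)),("top",(170,240,195,240))):
    im=cv2.imread(f"pics/{n}0.png");hsv=cv2.cvtColor(im,cv2.COLOR_BGR2HSV)
    M=np.zeros(im.shape[:2],bool);M[roi[0]:roi[1],roi[2]:roi[3]]=1
    red=(((hsv[...,0]<6)|(hsv[...,0]>174))&(hsv[...,1]>150)&M)
    st=((hsv[...,1]<60)&(hsv[...,2]>120)&M)
    d=np.load(f"pics/{n}0_d.npy")
    for nm,m,z in(("red",red,.014),("steel",st,.004)):
        m=m.astype(np.uint8);v,u=np.nonzero(m);uv=np.c_[u,v]
        P=plane(n,uv,z);c=P[:,:2].mean(0);ax=np.linalg.svd(P[:,:2]-c)[2][0]
        if ax[0]<0:ax=-ax
        t=(P[:,:2]-c)@ax
        D=pts(n,uv,d)
        print(n,nm,len(u),c.round(4),"ang",np.degrees(np.arctan2(ax[1],ax[0])).round(2),"ext",t.min().round(4),t.max().round(4),"mid",(c+ax*(t.min()+t.max())/2).round(4),"zmed",np.median(D[:,2]).round(4),"depth c",np.median(D[:,:2],0).round(4))
# rest
for n,roi in(("scene",(185,260,100,165)),("top",(170,245,345,400))):
    im=cv2.imread(f"pics/{n}0.png");d=np.load(f"pics/{n}0_d.npy")
    hsv=cv2.cvtColor(im,cv2.COLOR_BGR2HSV)
    v,u=np.mgrid[roi[0]:roi[1],roi[2]:roi[3]];uv=np.c_[u.ravel(),v.ravel()]
    h=hsv[uv[:,1],uv[:,0]];uv=uv[(h[:,0]<25)&(h[:,1]>60)&(h[:,2]>100)]
    P=pts(n,uv,d);k=(P[:,2]>.025)&(P[:,2]<.09);P=P[k];uv=uv[k]
    best=None;rng=np.random.default_rng(0)
    for _ in range(500):
        a=P[rng.choice(len(P),3,False)];nn=np.cross(a[1]-a[0],a[2]-a[0]);l=np.linalg.norm(nn)
        if l<1e-5:continue
        nn/=l;
        if abs(nn[2])<.8 or abs(nn[2])>.97:continue
        i=abs((P-a[0])@nn)<.003
        if best is None or i.sum()>best.sum():best=i
    Q=P[best];c=Q.mean(0);nn=np.linalg.svd(Q-c)[2][2];nn*=np.sign(nn[2])
    print(n,len(Q),"tilt",np.degrees(np.arccos(nn[2])).round(2),"uphill az",np.degrees(np.arctan2(-nn[1],-nn[0])).round(2),"centroid",c.round(4))
    # rectangle in plane coords
    up=np.array([0,0,1])-nn*nn[2];up/=np.linalg.norm(up);lat=np.cross(nn,up)
    q=np.c_[(Q-c)@up,(Q-c)@lat].astype(np.float32)
    print(" ext up",np.percentile(q[:,0],[.5,99.5]).round(4),"lat",np.percentile(q[:,1],[.5,99.5]).round(4))
    r=cv2.minAreaRect(q);ctr=c+up*r[0][0]+lat*r[0][1]
    print(" minrect",r," centre",ctr.round(4))
```

```text
scene red 456 [0.5595 0.2394] ang 29.46 ext -0.0524 0.0501 mid [0.5585 0.2389] zmed 0.0157 depth c [0.5612 0.2396]
scene steel 117 [0.48   0.1957] ang 29.99 ext -0.0327 0.0316 mid [0.4796 0.1954] zmed 0.0048 depth c [0.4802 0.196 ]
top red 227 [0.555  0.2413] ang 29.92 ext -0.0488 0.05 mid [0.5555 0.2415] zmed 0.0156 depth c [0.5531 0.24  ]
top steel 104 [0.4867 0.2014] ang 29.02 ext -0.0398 0.1348 mid [0.5283 0.2244] zmed 0.0037 depth c [0.4828 0.1986]
scene 1099 tilt 24.71 uphill az 12.45 centroid [ 0.528  -0.2204  0.0582]
 ext up [-0.0715  0.0604] lat [-0.0347  0.0346]
 minrect ((-0.005319654941558838, -0.0005001649260520935), (0.1356474906206131, 0.07081402093172073), 0.6796668767929077)  centre [ 0.5233 -0.2219  0.056 ]
top 787 tilt 25.28 uphill az 14.48 centroid [ 0.5227 -0.2191  0.0546]
 ext up [-0.0644  0.0665] lat [-0.0366  0.0356]
 minrect ((0.0010080039501190186, -0.0001796819269657135), (0.07153848558664322, 0.1321782022714615), 88.04988861083984)  centre [ 0.5236 -0.219   0.055 ]
```

```bash
cat >> h.py <<'E'
from scipy.spatial.transform import Rotation as Ro
def toolrot(az,tilt=0):
    # tool -x along azimuth az (uphill), y down into deck tilted
    a=np.radians(az);t=np.radians(tilt)
    up=np.array([np.cos(t)*np.cos(a),np.cos(t)*np.sin(a),np.sin(t)])
    n=np.array([-np.sin(t)*np.cos(a),-np.sin(t)*np.sin(a),np.cos(t)])
    x=-up;y=-n;return np.c_[x,y,np.cross(x,y)]
def delta(p,R,s=None):
    s=s or bot.read_state();R0=s["tcp_rot"]
    d=R0.T@(np.asarray(p)-s["position"])*1000
    rv=np.degrees(Ro.from_matrix(R0.T@R).as_rotvec())
    return d.round(1),rv.round(2)
E
python3 - <<'E'
from h import *
d=np.load("pics/top0_d.npy")
v,u=np.mgrid[130:330,0:200];uv=np.c_[u.ravel(),v.ravel()]
P=pts("top",uv,d)
k=(P[:,2]>.05)&(P[:,1]>.2);Q=P[k];print("min y of >5cm high:",Q[Q[:,1].argsort()[:5]].round(3), Q[:,2].max())
k=(np.hypot(P[:,0]-.525,P[:,1]-.222)<.2)&(P[:,2]>.03);print(k.sum(),P[k][:5])
print(delta([.525,.222,.16],toolrot(29.6)))
E
```

```text
min y of >5cm high: [[0.506 0.45  0.135]
 [0.504 0.45  0.143]
 [0.506 0.45  0.114]
 [0.507 0.451 0.12 ]
 [0.504 0.452 0.119]] 0.35025339675854106
0 []
(array([-569.1,   45.7, -594.1]), array([ 0.11, -3.65, -0.02]))
```

Call:
jog_arm --motion '[-570,46,-594,0,-3.6,0,-570,46,-594,0,-3.6,0,-570,46,-594,0,-3.6,0,-570,46,-594,0,-3.6,0,-570,46,-594,0,-3.6,0,-570,46,-594,0,-3.6,0,-570,46,-594,0,-3.6,0,-570,46,-594,0,-3.6,0,-570,46,-594,0,-3.6,0,-570,46,-594,0,-3.6,0,-570,46,-594,0,-3.6,0,-570,46,-594,0,-3.6,0,-570,46,-594,0,-3.6,0,-570,46,-594,0,-3.6,0,-570,46,-594,0,-3.6,0,-570,46,-594,0,-3.6,0,-570,46,-594,0,-3.6,0]' --gripper 0.7

```text
time_s: 2.22
position: [0.5259, 0.2199, 0.1594]
tcp_rot: [[-0.871, -0.001, 0.491], [-0.491, -0.0, -0.871], [0.001, -1.0, 0.0]]
force: [-0.1, 0.5, -0.5]
opening: 0.7
```

Run:
```python
from h import *
s=bot.read_state();print(s["time_s"],s["position"],s["tcp_rot"].round(3),s["joint_positions"].round(1))
p,d=bot.capture("wrist");cv2.imwrite("pics/w1.png",p[:,:,::-1])
c=bot.get_calibration("wrist");K=c["mtx"];H=c["hand_eye"];R=s["tcp_rot"]
hsv=cv2.cvtColor(p,cv2.COLOR_RGB2HSV)
red=(((hsv[...,0]<6)|(hsv[...,0]>174))&(hsv[...,1]>150)).astype(np.uint8)
n,l,st,ce=cv2.connectedComponentsWithStats(red)
def wplane(uv,z):
    q=(uv-K[:2,2])/K[0,0];th=np.hypot(*q.T);q=q/th[:,None]
    dc=np.c_[q[:,0]*np.sin(th),-q[:,1]*np.sin(th),-np.cos(th)]
    dw=dc@H[:3,:3].T@R.T;o=s["position"]+R@H[:3,3]
    return o+dw*((z-o[2])/dw[:,2])[:,None]
for i in range(1,n):
    if st[i,4]<150:continue
    v,u=np.nonzero(l==i);P=wplane(np.c_[u,v].astype(float),.013)
    c=P[:,:2].mean(0);ax=np.linalg.svd(P[:,:2]-c,full_matrices=False)[2][0];ax*=np.sign(ax[0]);t=(P[:,:2]-c)@ax
    print(st[i],c.round(4),np.degrees(np.arctan2(ax[1],ax[0])).round(2),t.min().round(4),t.max().round(4))
```

```text
2.225 [0.52586159 0.21987586 0.15938402] [[-0.871 -0.001  0.491]
 [-0.491 -0.    -0.871]
 [ 0.001 -1.     0.   ]] [11.5 29.3 92.8 -0.  58.  72.1]
[ 264  110   21   97 1873] [0.5553 0.2403] 29.91 -0.0503 0.0479
[191 327  42  22 381] [0.3238 0.204 ] -35.74 -0.0341 0.0304
```

View pics/w1.png

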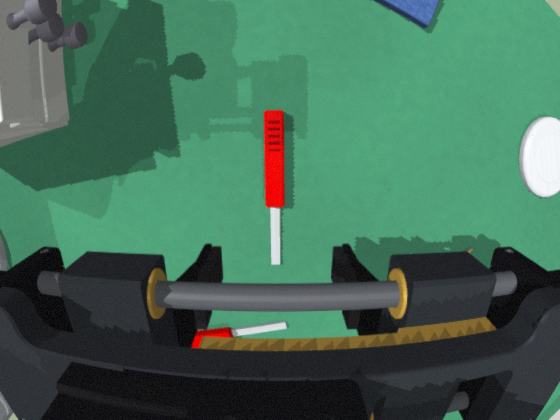

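Run:
```python
from h import *
print(delta([.5252,.2226,.026],toolrot(29.7)))
```

```text
(array([ -0.6, 133.4,  -2.6]), array([-0.  , -0.28,  0.02]))
```

Call:
jog_arm --motion '[-1,50,-2.6,0,-0.3,0,-1,90,-2.6,0,-0.3,0,-1,115,-2.6,0,-0.3,0,-1,128,-2.6,0,-0.3,0,-1,133,-2.6,0,-0.3,0,-1,133,-2.6,0,-0.3,0,-1,133,-2.6,0,-0.3,0]' --gripper 0.7

```text
time_s: 3.15
position: [0.5266, 0.2244, 0.0273]
tcp_rot: [[-0.867, 0.002, 0.498], [-0.498, 0.0, -0.867], [-0.002, -1.0, 0.001]]
force: [-0.4, -0.4, -0.2]
opening: 0.695
```

Call:
jog_arm --motion '[0,0,0,0,0,0,0,0,0,0,0,0,0,0,0,0,0,0,0,0,0,0,0,0,0,0,0,0,0,0,0,0,0,0,0,0,0,0,0,0,0,0,0,0,0,0,0,0]' --gripper 0.1

```text
time_s: 4.15
position: [0.5257, 0.2243, 0.0262]
tcp_rot: [[-0.867, -0.0, 0.498], [-0.498, 0.0, -0.867], [0.0, -1.0, -0.0]]
force: [0.1, 0.4, 0.1]
opening: 0.103
```

Run:
```python
from h import *
print(bot.read_state()["opening"])
p,d=bot.capture("wrist");cv2.imwrite("pics/w2.png",p[:,:,::-1])
p,d=bot.capture("scene");cv2.imwrite("pics/s2.png",cv2.resize(p[150:300,260:460,::-1],(800,600),interpolation=2))
```

```text
0.1030127568849985
```

View pics/w2.png

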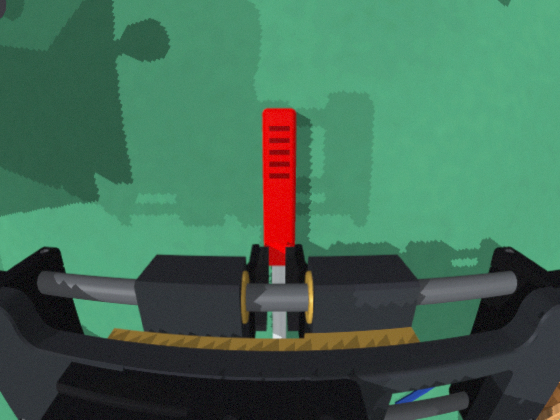

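View pics/s2.png

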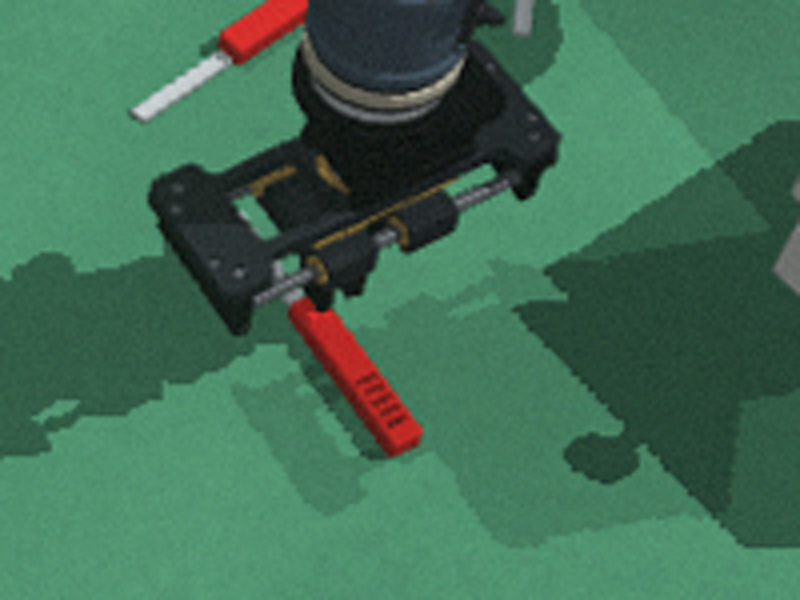

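```bash
cat >> h.py <<'E'
def wplane(uv,z,s):
    c=bot.get_calibration("wrist");K=c["mtx"];H=c["hand_eye"];R=s["tcp_rot"]
    q=(np.atleast_2d(uv)-K[:2,2])/K[0,0];th=np.hypot(*q.T);q=q/th[:,None]
    dc=np.c_[q[:,0]*np.sin(th),-q[:,1]*np.sin(th),-np.cos(th)]
    dw=dc@H[:3,:3].T@R.T;o=s["position"]+R@H[:3,3]
    return o+dw*((z-o[2])/dw[:,2])[:,None]
def wproj(P,s):
    c=bot.get_calibration("wrist");K=c["mtx"];H=c["hand_eye"];R=s["tcp_rot"]
    t=(np.atleast_2d(P)-s["position"])@R;q=(t-H[:3,3])@H[:3,:3]
    th=np.arctan2(np.hypot(q[:,0],q[:,1]),-q[:,2]);a=np.arctan2(-q[:,1],q[:,0])
    return np.c_[np.cos(a),np.sin(a)]*(th*K[0,0])[:,None]+K[:2,2]
E
python3 - <<'E'
from h import *
s=bot.read_state();R=s["tcp_rot"];p0=s["position"]
A=wplane([[279,110],[279,265]],.016,s);print(A,np.linalg.norm(A[0]-A[1]));print(((A-p0)@R).round(4))
# tips of fingers: tool (x,22mm,+-5)
for x in(-.0095,.0095):
  for y in (.022,-.015): print(x,y,wproj(p0+R@np.array([x,y,0]),s), proj("scene",p0+R@np.array([x,y,0])))
E
```

```text
[[0.59582606 0.26350002 0.016     ]
 [0.51249421 0.21541256 0.016     ]] 0.09621123417448445
[[-0.0804  0.0102  0.0009]
 [ 0.0159  0.0102  0.0011]]
-0.0095 0.022 [[277.31903349 221.78160017]] [[342.19981602 234.86071524]]
-0.0095 -0.015 [[277.42242754 243.26125112]] [[344.3005802  225.61059014]]
0.0095 0.022 [[277.27721055 248.750984  ]] [[337.40503819 228.2501321 ]]
0.0095 -0.015 [[277.36560495 274.37463037]] [[339.34916194 218.89257814]]
```

Run:
```python
import cv2
p=cv2.imread("pics/w2.png");cv2.imwrite("pics/w2c.png",cv2.resize(p[210:350,190:370],(771,600),interpolation=2))
```

```text
(no output)
```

View pics/w2c.png

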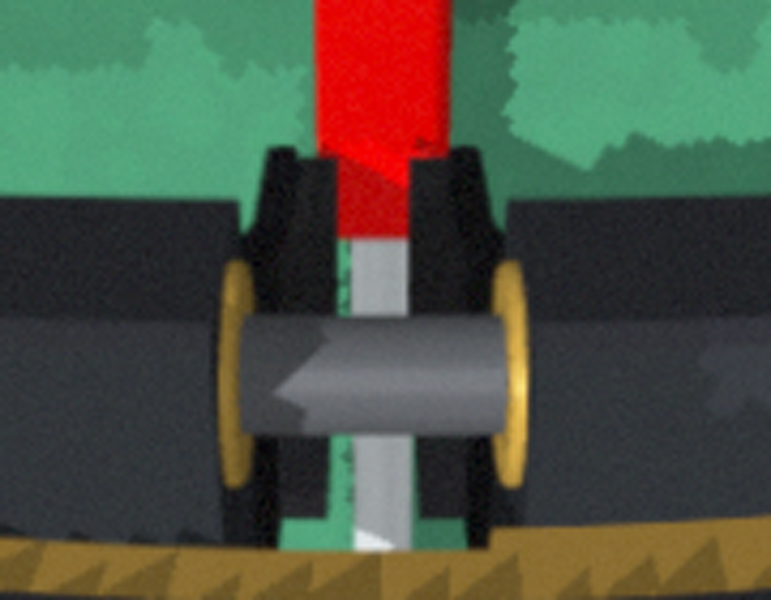

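Run:
```python
from h import *
s=bot.read_state();R=s["tcp_rot"];p0=s["position"]
p,d=bot.capture("scene")
cv2.imwrite("pics/s3.png",cv2.resize(p[195:245,315:375,::-1],(720,600),interpolation=cv2.INTER_NEAREST))
hsv=cv2.cvtColor(p,cv2.COLOR_RGB2HSV)
v,u=np.mgrid[200:240,320:370];uv=np.c_[u.ravel(),v.ravel()];dark=hsv[uv[:,1],uv[:,0]][:,2]<60
uv=uv[dark];P=pts("scene",uv,d);t=(P-p0)@R*1000
k=t[:,1].argsort()[::-1]
for i in k[:25]:print(uv[i],P[i].round(3),t[i].round(1))
w,dw=bot.capture("wrist");print(np.round(dw[240:270:3,[258,279,300]],3))
```

```text
[321 233] [ 0.527  0.184 -0.002] [18.9 27.9 35.2]
[327 204] [0.451 0.2   0.   ] [ 76.8  26.1 -16. ]
[360 212] [0.472 0.272 0.001] [ 23.   24.9 -68.3]
[324 200] [0.443 0.193 0.003] [ 87.4  22.7 -14.3]
[339 227] [0.523 0.221 0.017] [4.3 8.9 1. ]
[346 223] [0.529 0.233 0.043] [ -6.8 -17.2  -5.7]
[340 227] [0.54  0.219 0.045] [ -9.9 -18.6  11.3]
[345 222] [0.528 0.23  0.045] [ -4.6 -19.1  -4.3]
[347 223] [0.53  0.234 0.046] [ -8.8 -19.4  -6.5]
[337 224] [0.534 0.213 0.046] [ -1.4 -20.2  13.5]
[350 222] [0.528 0.24  0.047] [-10.2 -20.5 -12.8]
[336 222] [0.529 0.211 0.047] [  3.5 -20.6  12.9]
[348 223] [0.531 0.236 0.047] [-10.4 -20.6  -7.7]
[349 223] [0.531 0.238 0.048] [-11.8 -21.5  -9.1]
[348 222] [0.529 0.236 0.048] [ -8.8 -21.7  -8.6]
[340 226] [0.54  0.219 0.048] [ -9.3 -21.8  11.4]
[338 223] [0.532 0.215 0.048] [ -1.2 -21.9  11.1]
[341 226] [0.54  0.221 0.048] [-10.4 -22.1   9.7]
[339 226] [0.54  0.217 0.049] [ -8.7 -22.4  13.5]
[337 223] [0.533 0.213 0.049] [ -0.6 -22.7  13.3]
[345 221] [0.528 0.23  0.049] [ -4.4 -22.8  -3.9]
[346 222] [0.53  0.232 0.049] [ -7.5 -23.   -4.3]
[339 225] [0.538 0.217 0.049] [ -6.9 -23.   12.5]
[349 222] [0.53  0.238 0.05 ] [-10.6 -23.3  -9.6]
[338 224] [0.536 0.215 0.05 ] [ -4.  -23.4  13.1]
[[0.22  0.204 0.22 ]
 [0.221 0.204 0.221]
 [0.172 0.204 0.171]
 [0.168 0.204 0.168]
 [0.163 0.207 0.165]
 [0.161 0.205 0.161]
 [0.161 0.207 0.157]
 [0.156 0.206 0.153]
 [0.154 0.209 0.149]
 [0.15  0.222 0.147]]
```

View pics/s3.png

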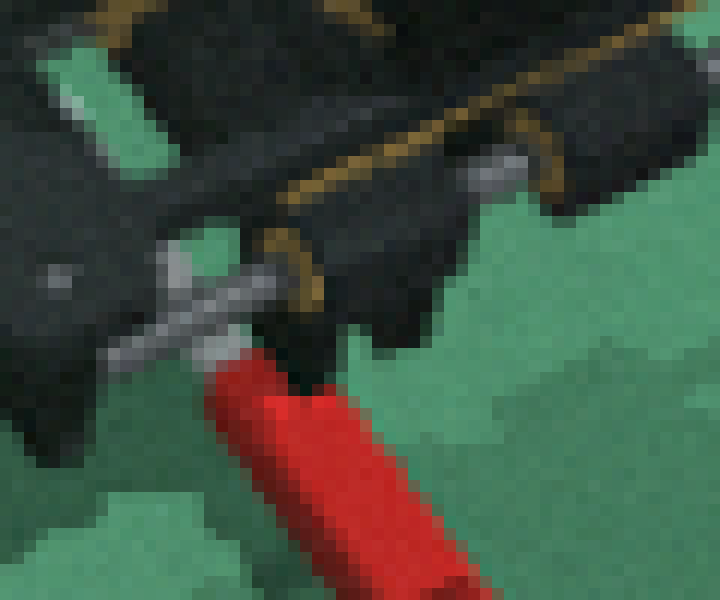

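Both views show the closed fingertips hovering above the handle at z of about 45 mm, although the reported TCP is at z = 26 mm. The given tip offset doesn't match what I see, so the fingers never touched the remover. I'll measure the tip height from the wrist depth before going lower.

Run:
```python
from h import *
s=bot.read_state();R=s["tcp_rot"];p0=s["position"];c=bot.get_calibration("wrist");K=c["mtx"];H=c["hand_eye"]
w,d=bot.capture("wrist")
def wp(uv):
    uv=np.atleast_2d(uv);q=(uv-K[:2,2])/K[0,0];th=np.hypot(*q.T);q=q/th[:,None]
    dc=np.c_[q[:,0]*np.tan(th),-q[:,1]*np.tan(th),-np.ones(len(uv))]*d[uv[:,1],uv[:,0]][:,None]
    return dc@H[:3,:3].T+H[:3,3]
for uv in [(258,248),(262,248),(296,248),(300,248),(262,255),(300,255),(262,265),(300,265),(279,240),(279,150),(200,150),(230,300),(150,300),(280,298)]:
    t=wp(uv)[0];print(uv,"tool mm",(t*1000).round(1),"world",(p0+R@t).round(4))
t,dt=bot.capture("top");cv2.imwrite("pics/t3.png",t[:,:,::-1])
```

```text
(258, 248) tool mm [ -9.5 -21.6 -10.2] world [0.5289 0.2378 0.0479]
(262, 248) tool mm [ -8.5 -19.3  -8.2] world [0.529  0.2356 0.0455]
(296, 248) tool mm [ -9.6 -21.8   9.7] world [0.5388 0.2207 0.048 ]
(300, 248) tool mm [ -9.6 -22.   11.8] world [0.5399 0.2189 0.0482]
(262, 255) tool mm [ -8.2 -27.7  -7.8] world [0.5289 0.2352 0.0539]
(300, 255) tool mm [ -9.7 -31.1  11.2] world [0.5397 0.2195 0.0573]
(262, 265) tool mm [ -8.  -38.9  -7.4] world [0.529  0.2347 0.0651]
(300, 265) tool mm [ -9.9 -42.7  10.4] world [0.5394 0.2202 0.069 ]
(279, 240) tool mm [-1.1 11.   1. ] world [0.5272 0.224  0.0152]
(279, 150) tool mm [-57.1   9.8   0.9] world [0.5757 0.252  0.0164]
(200, 150) tool mm [-56.1  27.2 -49.8] world [ 0.5496  0.2954 -0.001 ]
(230, 300) tool mm [ -32.8 -110.1  -11.9] world [0.5483 0.251  0.1363]
(150, 300) tool mm [ -31.8 -110.4  -33.1] world [0.5368 0.2689 0.1366]
(280, 298) tool mm [ -29.1 -102.7    0.5] world [0.5512 0.2383 0.129 ]
```

Call:
jog_arm --motion '[0,0,0,0,0,0,0,0,0,0,0,0,0,0,0,0,0,0,0,0,0,0,0,0,0,0,0,0,0,0]' --gripper 0.7

```text
time_s: 5.08
position: [0.5257, 0.2243, 0.0263]
tcp_rot: [[-0.867, -0.0, 0.498], [-0.498, 0.0, -0.867], [0.0, -1.0, -0.0]]
force: [-0.5, 0.3, 0.3]
opening: 0.585
```

Call:
jog_arm --motion '[1,15,0,0,0,0,1,28,0,0,0,0,1,35,0,0,0,0,1,38,0,0,0,0,1,38,0,0,0,0]'

```text
time_s: 5.7
position: [0.5248, 0.2238, -0.0121]
tcp_rot: [[-0.867, -0.0, 0.498], [-0.498, -0.0, -0.867], [0.0, -1.0, -0.0]]
force: [0.5, -0.4, 0.1]
opening: 0.703
```

Run:
```python
from h import *
s=bot.read_state();R=s["tcp_rot"];p0=s["position"];c=bot.get_calibration("wrist");K=c["mtx"];H=c["hand_eye"]
print(p0,s["force"],s["opening"])
w,d=bot.capture("wrist");cv2.imwrite("pics/w4.png",w[:,:,::-1])
v,u=np.mgrid[200:300,180:380];uv=np.c_[u.ravel(),v.ravel()]
q=(uv-K[:2,2])/K[0,0];th=np.hypot(*q.T);q=q/th[:,None]
t=(np.c_[q[:,0]*np.tan(th),-q[:,1]*np.tan(th),-np.ones(len(uv))]*d[uv[:,1],uv[:,0]][:,None])@H[:3,:3].T+H[:3,3]
dark=w[uv[:,1],uv[:,0]].max(1)<45
k=dark&(abs(t[:,0])<.015);tt=t[k]*1000;i=tt[:,1].argsort()[::-1]
for sgn in(-1,1):
    q=tt[np.sign(tt[:,2])==sgn];q=q[q[:,1].argsort()[::-1]];print(q[:12:2].round(1))
```

```text
[ 0.52477664  0.22377015 -0.01205925] [ 0.53967426 -0.42674474  0.08814109] 0.7033712717382289
[[  9.8 -17.2 -31.1]
 [  4.1 -17.3 -31.3]
 [ -1.5 -17.3 -31. ]
 [ -2.2 -17.6 -30.9]
 [ -8.1 -17.7 -35.5]
 [ -7.7 -17.8 -31. ]]
[[ -9.7 -17.2  36.7]
 [  0.7 -17.7  30. ]
 [ -8.3 -17.9  31.1]
 [-10.  -17.9  37.1]
 [ -8.4 -18.2  32.1]
 [  2.3 -18.3  30.1]]
```

View pics/w4.png

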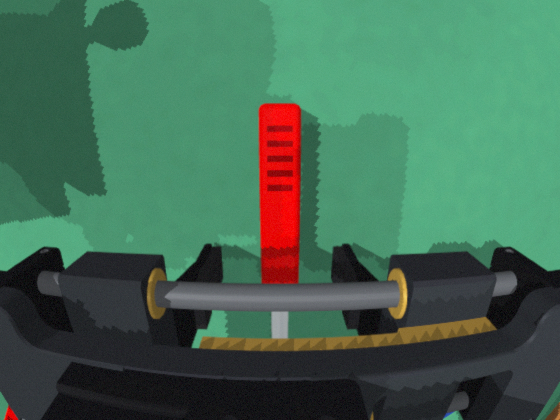

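Open fingers now straddle the handle (handle at column 280, fingers at 210 and 345), with the tips at z of about 6 mm and no contact force. I'll go 2 mm lower and grip.

Call:
jog_arm --motion '[0,2,0.5,0,0,0,0,2,0.5,0,0,0]'

```text
time_s: 6.0
position: [0.5252, 0.2233, -0.0136]
tcp_rot: [[-0.867, 0.0, 0.498], [-0.498, 0.0, -0.867], [-0.0, -1.0, 0.0]]
force: [0.4, -0.1, 0.8]
opening: 0.699
```

Call:
jog_arm --motion '[0,0,0,0,0,0,0,0,0,0,0,0,0,0,0,0,0,0,0,0,0,0,0,0,0,0,0,0,0,0,0,0,0,0,0,0,0,0,0,0,0,0]' --gripper 0.0

```text
time_s: 6.88
position: [0.5252, 0.2233, -0.0137]
tcp_rot: [[-0.867, 0.0, 0.498], [-0.498, -0.0, -0.867], [-0.0, -1.0, 0.0]]
force: [0.3, -0.6, 0.5]
opening: 0.229
```

Opening is 0.229, or 20 mm, so the handle is gripped. Lifting.

Call:
jog_arm --motion '[0,-20,0,0,0,0,0,-60,0,0,0,0,0,-120,0,0,0,0,0,-160,0,0,0,0,0,-160,0,0,0,0,0,-160,0,0,0,0]'

```text
time_s: 7.62
position: [0.5241, 0.2231, 0.1455]
tcp_rot: [[-0.867, -0.002, 0.498], [-0.498, -0.0, -0.867], [0.002, -1.0, -0.001]]
force: [-0.1, -0.5, -1.0]
opening: 0.223
```

Run:
```python
from h import *
s=bot.read_state();R=s["tcp_rot"];p0=s["position"];c=bot.get_calibration("wrist");K=c["mtx"];H=c["hand_eye"]
print(s["time_s"],p0,s["force"],s["opening"])
w,d=bot.capture("wrist");cv2.imwrite("pics/w5.png",w[:,:,::-1])
hsv=cv2.cvtColor(w,cv2.COLOR_RGB2HSV)
red=(((hsv[...,0]<6)|(hsv[...,0]>174))&(hsv[...,1]>150))
red[:, :200]=0;red[:,360:]=0;red[300:]=0
v,u=np.nonzero(red);uv=np.c_[u,v]
q=(uv-K[:2,2])/K[0,0];th=np.hypot(*q.T);q=q/th[:,None]
t=(np.c_[q[:,0]*np.tan(th),-q[:,1]*np.tan(th),-np.ones(len(uv))]*d[uv[:,1],uv[:,0]][:,None])@H[:3,:3].T+H[:3,3]
t*=1000
for a in range(-90,25,10):
    k=(t[:,0]>a)&(t[:,0]<a+10)
    if k.sum()>5:print(a,k.sum(),np.median(t[k],0).round(1), "zrange",np.percentile(t[k][:,2],[2,98]).round(1))
print(t[:,0].min(),t[:,0].max())
```

```text
7.625 [0.52411451 0.22314481 0.14551918] [-0.10807931 -0.46131452 -0.97875926] 0.2230561119161323
-90 215 [-81.3 -27.7  -0.3] zrange [-9.   8.2]
-80 941 [-75.3 -28.5  -0.4] zrange [-9.9  8.8]
-70 911 [-65.1 -28.6  -0.7] zrange [-10.    8.9]
-60 888 [-54.9 -28.5  -0.7] zrange [-10.1   9. ]
-50 840 [-45.  -28.6  -0.3] zrange [-9.7  8.7]
-40 799 [-34.9 -28.4  -0.7] zrange [-9.8  8.8]
-30 772 [-25.1 -28.5  -0.3] zrange [-10.   9.]
-20 717 [-15.1 -28.5  -0.7] zrange [-9.8  8.8]
-10 698 [ -5.2 -28.4  -0.7] zrange [-10.3   9.4]
0 512 [  4.  -28.4  -0.2] zrange [-10.1   9.2]
-82.84262306617043 8.516922874817674
```

View pics/w5.png

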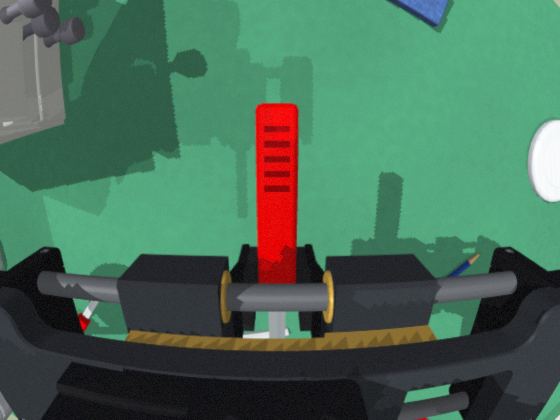

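```bash
cat >> h.py <<'E'
O=np.array([.5234,-.2205,0]);YAW=13.2;C=np.array([2,-21.5,-.3])/1000
def goal(s_mm,h_mm,tilt=25,yaw=None,lat=0):
    yaw=YAW if yaw is None else yaw
    R=toolrot(yaw,tilt);Rd=toolrot(yaw,25);up=-Rd[:,0];n=-Rd[:,1]
    P=O+[0,0,.055]+up*s_mm/1000+n*(8+h_mm)/1000+np.cross(n,up)*lat/1000
    return P-R@C,R
E
python3 - <<'E'
from h import *
for h in(60,):
    p,R=goal(28,h);print(p.round(4),delta(p,R));print(R.round(3))
E
```

```text
[ 0.5308 -0.2191  0.1098] (array([213.7,  35.2, 387.1]), array([ 3.67, 16.37, 25.02]))
[[-0.882  0.411  0.228]
 [-0.207  0.097 -0.974]
 [-0.423 -0.906  0.   ]]
```

Call:
jog_arm --motion '[30,4,50,0.5,2.3,3.6,60,8,105,1,4.5,7,90,13,160,1.5,6.9,10.5,120,18,215,2,9.2,14,148,23,267,2.5,11.3,17.2,174,28,315,3,13.3,20.3,196,32,355,3.4,15,23,208,34.5,377,3.6,16,24.5,213.5,35,387,3.7,16.4,25,213.5,35,387,3.7,16.4,25,213.5,35,387,3.7,16.4,25]'

```text
time_s: 9.05
position: [0.5322, -0.2168, 0.1109]
tcp_rot: [[-0.881, 0.413, 0.23], [-0.208, 0.098, -0.973], [-0.425, -0.905, -0.001]]
force: [-0.0, 0.3, -1.0]
opening: 0.225
```

Run:
```python
from h import *
s=bot.read_state();print(s["time_s"],s["position"],s["tcp_rot"].round(3),s["opening"],s["force"])
w,d=bot.capture("wrist");cv2.imwrite("pics/w6.png",w[:,:,::-1])
p,d=bot.capture("scene");cv2.imwrite("pics/s6.png",cv2.resize(p[130:280,60:260,::-1],(800,600),interpolation=2))
p,R=goal(28,60);print(delta(p,R))
```

```text
9.05 [ 0.53221182 -0.21675201  0.11091138] [[-0.881  0.413  0.23 ]
 [-0.208  0.098 -0.973]
 [-0.425 -0.905 -0.001]] 0.2247979762997283 [-0.00373063  0.30397281 -0.9535323 ]
(array([2.6, 0.4, 1.8]), array([ 0.04,  0.08, -0.16]))
```

View pics/w6.png

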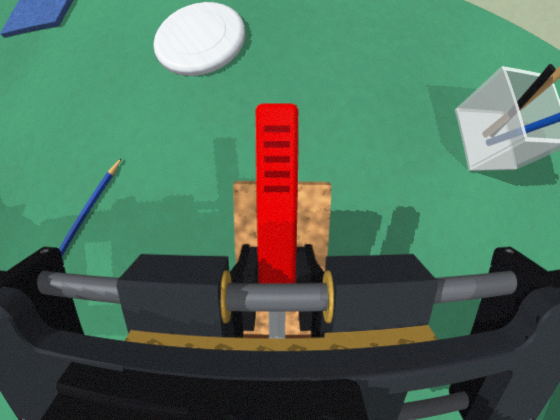

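View pics/s6.png

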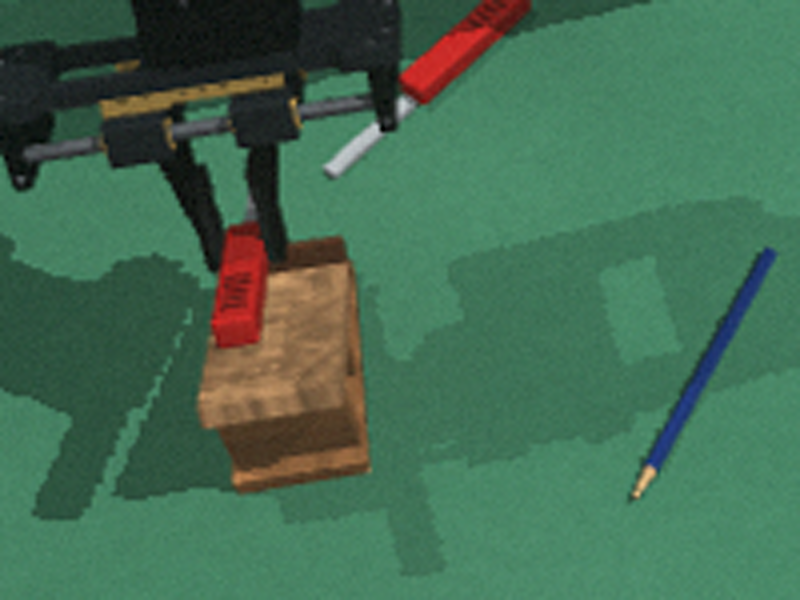

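Run:
```python
from h import *
s=bot.read_state();c=bot.get_calibration("wrist");K=c["mtx"];H=c["hand_eye"]
w,d=bot.capture("wrist");hsv=cv2.cvtColor(w,cv2.COLOR_RGB2HSV)
m=(hsv[...,0]>5)&(hsv[...,0]<25)&(hsv[...,1]>60)&(hsv[...,2]>90);m[:170]=0;m[250:]=0;m[:,:220]=0;m[:,345:]=0
v,u=np.nonzero(m);uv=np.c_[u,v]
q=(uv-K[:2,2])/K[0,0];th=np.hypot(*q.T);q=q/th[:,None]
t=1000*((np.c_[q[:,0]*np.tan(th),-q[:,1]*np.tan(th),-np.ones(len(uv))]*d[uv[:,1],uv[:,0]][:,None])@H[:3,:3].T+H[:3,3])
i=(abs(t[:,1]-np.median(t[:,1]))<8);t=t[i]
c=t.mean(0);n=np.linalg.svd(t-c,full_matrices=False)[2][2];n*=-np.sign(n[1]);print("n tool",n.round(3),"y at x=2:",c[1]-((2-c[0])*n[0]+(-c[2])*n[2])/n[1])
print("x range",np.percentile(t[:,0],[.5,99.5]).round(1))
for a in range(-35,0,5):
    k=(t[:,0]>a)&(t[:,0]<a+5)
    if k.sum()>20:print(a,np.percentile(t[k][:,2],[1,99]).round(1),np.median(t[k][:,1]).round(1))
```

```text
n tool [-0.02  -1.    -0.004] y at x=2: 46.429193768800815
x range [-28.9  20.5]
-30 [-31.1  37.4] 46.8
-25 [-30.8  37.5] 46.5
-20 [-30.9  37.7] 46.5
-15 [-30.9  37.8] 46.5
-10 [-31.2  38.1] 46.5
-5 [-31.3  37.5] 46.3
```

Call:
jog_arm --motion '[4.5,0,3.2,0,0,0,4.5,20,3.2,0,0,0,4.5,38,3.2,0,0,0,4.5,50,3.2,0,0,0,4.5,54,3.2,0,0,0,4.5,56,3.2,0,0,0,4.5,56,3.2,0,0,0,4.5,56,3.2,0,0,0]'

```text
time_s: 10.2
position: [0.5526, -0.2174, 0.0591]
tcp_rot: [[-0.881, 0.415, 0.228], [-0.206, 0.096, -0.974], [-0.426, -0.905, 0.001]]
force: [-0.8, -0.4, 0.4]
opening: 0.226
```

Run:
```python
from h import *
s=bot.read_state();print(s["time_s"],s["position"],s["opening"],s["force"],s["moment"])
w,d=bot.capture("wrist");cv2.imwrite("pics/w7.png",w[:,:,::-1])
p,d=bot.capture("scene");cv2.imwrite("pics/s7.png",cv2.resize(p[170:260,80:200,::-1],(800,600),interpolation=2))
p,R=goal(28,0);print(delta(p,R))
```

```text
10.2 [ 0.55255068 -0.21743625  0.05908176] 0.22639550276653644 [-0.805337   -0.3731714   0.42054012] [-0.06328968  0.28329399  0.05159411]
(array([-1.9,  4.9, -3.3]), array([-0.08, -0.01, -0.2 ]))
```

View pics/w7.png

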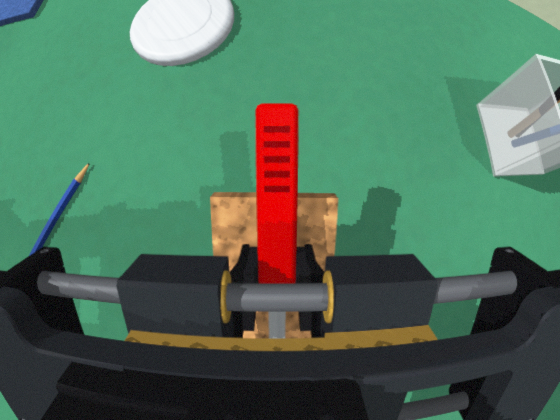

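View pics/s7.png

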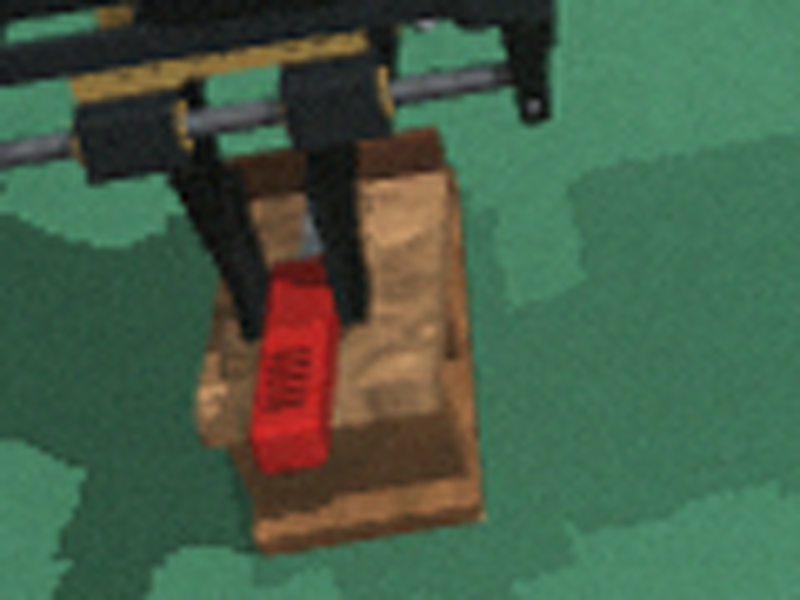

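Run:
```python
from h import *
s=bot.read_state();c=bot.get_calibration("wrist");K=c["mtx"];H=c["hand_eye"]
w,d=bot.capture("wrist");hsv=cv2.cvtColor(w,cv2.COLOR_RGB2HSV)
m=(hsv[...,0]>5)&(hsv[...,0]<25)&(hsv[...,1]>60)&(hsv[...,2]>90);m[:180]=0;m[250:]=0;m[:,:200]=0;m[:,350:]=0
v,u=np.nonzero(m);uv=np.c_[u,v]
q=(uv-K[:2,2])/K[0,0];th=np.hypot(*q.T);q=q/th[:,None]
t=1000*((np.c_[q[:,0]*np.tan(th),-q[:,1]*np.tan(th),-np.ones(len(uv))]*d[uv[:,1],uv[:,0]][:,None])@H[:3,:3].T+H[:3,3])
i=(abs(t[:,1]-np.median(t[:,1]))<8);t=t[i]
A=np.c_[t[:,0],t[:,2],np.ones(len(t))];print("y=ax+bz+c",np.linalg.lstsq(A,t[:,1],rcond=None)[0].round(3))
print("x range",np.percentile(t[:,0],[.5,2,99.5]).round(1))
for a in range(-35,0,5):
    k=(t[:,0]>a)&(t[:,0]<a+5)
    if k.sum()>20:print(a,np.percentile(t[k][:,2],[1,99]).round(1),np.median(t[k][:,1]).round(1))
```

```text
y=ax+bz+c [-4.200e-02 -2.000e-03 -9.664e+00]
x range [-33.6 -33.3  -2.6]
-35 [-36.1  32.6] -8.6
-30 [-36.1  32.4] -9.0
-25 [-36.4  32.6] -9.0
-20 [-36.   32.4] -9.1
-15 [-36.4  32.5] -9.1
-10 [-36.4  32.4] -9.1
-5 [-36.6  32.7] -9.0
```

Call:
jog_arm --motion '[0,1,-1.5,0,0,0,0,2,-1.5,0,0,0,0,3,-1.5,0,0,0,0,3,-1.5,0,0,0]'

```text
time_s: 10.85
position: [0.5534, -0.2154, 0.0558]
tcp_rot: [[-0.881, 0.414, 0.228], [-0.206, 0.097, -0.974], [-0.425, -0.905, 0.0]]
force: [-0.7, 0.5, -0.1]
opening: 0.226
```

Call:
jog_arm --motion '[0,0.5,0,0,0,0,0,1,0,0,0,0,0,1,0,0,0,0]'

```text
time_s: 11.22
position: [0.5538, -0.2154, 0.0552]
tcp_rot: [[-0.881, 0.415, 0.228], [-0.206, 0.096, -0.974], [-0.426, -0.905, 0.001]]
force: [-1.5, 1.5, 0.2]
opening: 0.227
```

Call:
jog_arm --motion '[0,0.5,0,0,0,0,0,1,0,0,0,0,0,1,0,0,0,0]'

```text
time_s: 11.6
position: [0.5538, -0.2154, 0.0551]
tcp_rot: [[-0.881, 0.415, 0.228], [-0.207, 0.096, -0.974], [-0.426, -0.905, 0.001]]
force: [-6.0, -0.7, 9.6]
opening: 0.228
```

Contact is about 11 N along the deck normal, so the remover is seated. I'll release with a modest opening and check before retreating.

Call:
jog_arm --motion '[0,-0.5,0,0,0,0,0,-0.5,0,0,0,0,0,-0.5,0,0,0,0,0,-0.5,0,0,0,0,0,-0.5,0,0,0,0,0,-0.5,0,0,0,0]' --gripper 0.5

```text
time_s: 12.35
position: [0.554, -0.2153, 0.0545]
tcp_rot: [[-0.881, 0.414, 0.228], [-0.206, 0.096, -0.974], [-0.425, -0.905, 0.001]]
force: [-0.5, 0.4, -0.5]
opening: 0.501
```

Call:
jog_arm --motion '[0,-10,0,0,0,0,0,-30,0,0,0,0,0,-70,0,0,0,0,0,-110,0,0,0,0,0,-130,0,0,0,0,0,-130,0,0,0,0]'

```text
time_s: 13.1
position: [0.5002, -0.2288, 0.1742]
tcp_rot: [[-0.88, 0.417, 0.227], [-0.207, 0.093, -0.974], [-0.427, -0.904, 0.004]]
force: [-0.4, -0.5, -0.3]
opening: 0.497
```

Run:
```python
from h import *
s=bot.read_state();print(s["time_s"],s["position"],s["opening"],s["force"])
w,d=bot.capture("wrist");cv2.imwrite("pics/w8.png",w[:,:,::-1])
p,d=bot.capture("scene");np.save("pics/s8d.npy",d);cv2.imwrite("pics/s8f.png",p[:,:,::-1]);cv2.imwrite("pics/s8.png",cv2.resize(p[170:260,80:200,::-1],(800,600),interpolation=2))
```

```text
13.1 [ 0.50016541 -0.22882007  0.17415233] 0.4967125888026514 [-0.4352936  -0.4523898  -0.27865456]
```

View pics/w8.png

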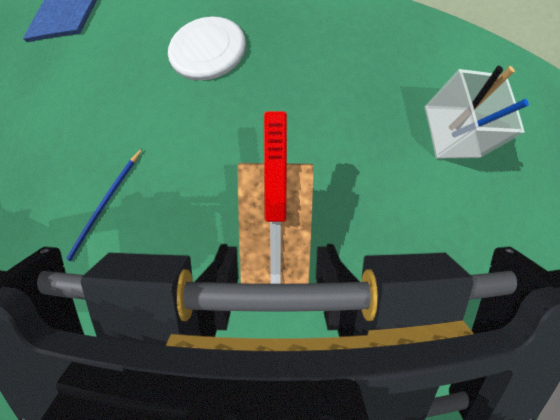

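View pics/s8.png

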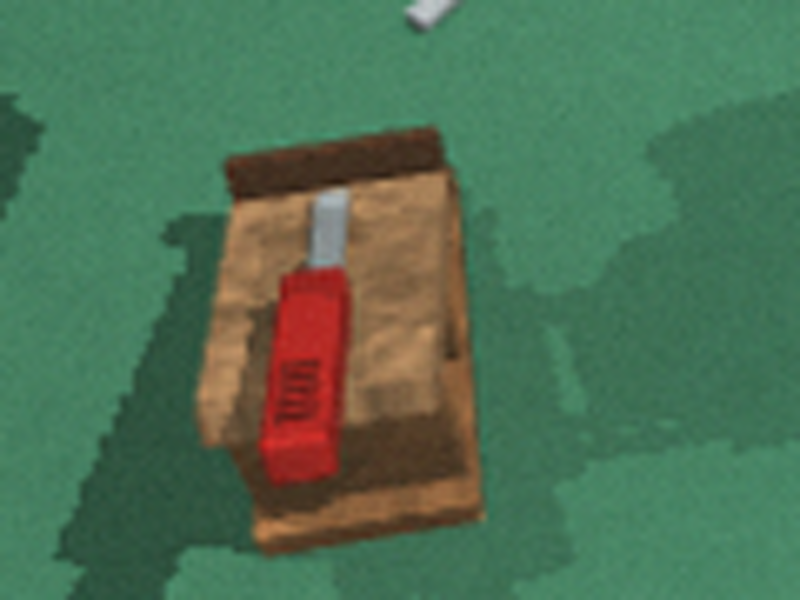

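Run:
```python
from h import *
s=bot.read_state();c=bot.get_calibration("wrist");K=c["mtx"];H=c["hand_eye"];R=s["tcp_rot"]
w,d=bot.capture("wrist");hsv=cv2.cvtColor(w,cv2.COLOR_RGB2HSV)
def W(m):
    v,u=np.nonzero(m);uv=np.c_[u,v];q=(uv-K[:2,2])/K[0,0];th=np.hypot(*q.T);q=q/th[:,None]
    t=(np.c_[q[:,0]*np.tan(th),-q[:,1]*np.tan(th),-np.ones(len(uv))]*d[v,u][:,None])@H[:3,:3].T+H[:3,3]
    return s["position"]+t@R.T
B=np.zeros(w.shape[:2],bool);B[90:285,225:325]=1
red=W(B&((hsv[...,0]<5)|(hsv[...,0]>174))&(hsv[...,1]>190)&(hsv[...,2]>120))
cork=W(B&(hsv[...,0]>7)&(hsv[...,0]<25)&(hsv[...,1]>60)&(hsv[...,2]>90));cork=cork[cork[:,2]>.02]
Rd=toolrot(YAW,25);up=-Rd[:,0];n=-Rd[:,1];lat=np.cross(n,up);M=O+[0,0,.055]
f=lambda P:np.c_[(P-M)@up,(P-M)@lat,(P-M)@n]*1000
r=f(red);k=f(cork);k=k[abs(k[:,2]-np.median(k[:,2]))<6]
print("red s",np.percentile(r[:,0],[1,99]).round(1),"lat",np.percentile(r[:,1],[2,98]).round(1),"h",np.median(r[:,2]).round(1))
print("cork s",np.percentile(k[:,0],[.5,99.5]).round(1),"lat",np.percentile(k[:,1],[1,99]).round(1),"h",np.median(k[:,2]).round(1))
def axis(P):
    c=P[:,:2].mean(0);return np.degrees(np.arctan2(*np.linalg.lstsq(np.c_[P[:,0],np.ones(len(P))],P[:,1:],rcond=None)[0][0],1)) if 0 else None
g=np.linalg.lstsq(np.c_[r[:,0],np.ones(len(r))],r[:,1:],rcond=None)[0][0];print("red slope lat,h deg",np.degrees(np.arctan(g)).round(2))
g=np.linalg.lstsq(np.c_[k[:,0],k[:,1],np.ones(len(k))],k[:,2],rcond=None)[0];print("deck tilt rel deg",np.degrees(g[:2]).round(2))
# deck yaw from side edges
e=[]
for a in range(-40,60,10):
    q=k[(k[:,0]>a)&(k[:,0]<a+10)]
    if len(q)>30:e.append((a,*np.percentile(q[:,1],[1,99]).round(1)))
print(e)
for nme,ref in(("pencil",0),("lid",0)):pass
a=cv2.imread("pics/scene0.png");b=cv2.imread("pics/s8f.png")
for nm,f2,roi in(("pencil",lambda h:(h[...,0]>105)&(h[...,0]<130)&(h[...,1]>100),(185,260,210,262)),("lid",lambda h:(h[...,1]<40)&(h[...,2]>150),(290,365,150,235))):
    o=[]
    for im in(a,b):
        h=cv2.cvtColor(im,cv2.COLOR_BGR2HSV)[roi[0]:roi[1],roi[2]:roi[3]];v,u=np.nonzero(f2(h));o.append((u.mean().round(1),v.mean().round(1),len(u)))
    print(nm,o)
```

```text
red s [ 13.1 108. ] lat [-10.7   7.6] h 16.4
cork s [-61.1  61.4] lat [-35.7  33.2] h 0.5
red slope lat,h deg [0.04 3.32]
deck tilt rel deg [-0.07 -0.2 ]
[(-40, np.float64(-35.2), np.float64(32.9)), (-30, np.float64(-35.6), np.float64(33.5)), (-20, np.float64(-35.3), np.float64(33.2)), (-10, np.float64(-35.9), np.float64(32.9)), (0, np.float64(-35.6), np.float64(33.4)), (10, np.float64(-35.4), np.float64(33.1)), (20, np.float64(-35.9), np.float64(32.9)), (30, np.float64(-35.7), np.float64(33.3)), (40, np.float64(-36.2), np.float64(33.2)), (50, np.float64(-36.0), np.float64(32.6))]
pencil [(np.float64(27.2), np.float64(34.5), 202), (np.float64(27.1), np.float64(34.7), 201)]
lid [(np.float64(41.7), np.float64(38.8), 2457), (np.float64(41.8), np.float64(38.9), 2465)]
```

Call:
jog_arm --motion '[0,-30,0,0,0,0,0,-40,0,0,0,0,0,-40,0,0,0,0,0,-40,0,0,0,0,0,-40,0,0,0,0,0,-40,0,0,0,0,0,-40,0,0,0,0,0,-40,0,0,0,0]'

```text
time_s: 14.25
position: [0.4835, -0.2317, 0.2084]
tcp_rot: [[-0.881, 0.414, 0.228], [-0.206, 0.096, -0.974], [-0.425, -0.905, 0.001]]
force: [-0.2, -0.2, -0.4]
opening: 0.503
```

Run:
```python
from h import *
Rd=toolrot(YAW,25);up=-Rd[:,0];n=-Rd[:,1];lat=np.cross(n,up);M=O+[0,0,.055]
p2,d2=bot.capture("scene");cv2.imwrite("pics/s9f.png",p2[:,:,::-1])
for nm,im,d in(("before",cv2.imread("pics/s8f.png"),np.load("pics/s8d.npy")),("now",p2[:,:,::-1].copy(),d2)):
    h=cv2.cvtColor(im,cv2.COLOR_BGR2HSV);B=np.zeros(h.shape[:2],bool);B[190:250,105:150]=1
    m=B&((h[...,0]<6)|(h[...,0]>174))&(h[...,1]>150);v,u=np.nonzero(m);P=pts("scene",np.c_[u,v],d)
    q=np.c_[(P-M)@up,(P-M)@lat,(P-M)@n]*1000;t=q[abs(q[:,2]-16)<4]
    g=np.degrees(np.arctan(np.linalg.lstsq(np.c_[t[:,0],np.ones(len(t))],t[:,1:],rcond=None)[0][0]))
    m2=B&(h[...,1]<60)&(h[...,2]>110);v2,u2=np.nonzero(m2);T=pts("scene",np.c_[u2,v2],d);tt=np.c_[(T-M)@up,(T-M)@lat,(T-M)@n]*1000
    print(nm,"px",u.mean().round(2),v.mean().round(2),"s",np.percentile(q[:,0],[1,99]).round(1),"lat",np.median(t[:,1]).round(1),"h",np.median(t[:,2]).round(1),"slopes",g.round(2),"steel s",np.percentile(tt[:,0],[2,98]).round(1),"lat,h",np.median(tt[:,1:],0).round(1))
    dk=B&(h[...,0]<20)&(h[...,2]<90)&(h[...,1]>60);v,u=np.nonzero(dk);P=pts("scene",np.c_[u,v],d);q=np.c_[(P-M)@up,(P-M)@n]*1000;q=q[(q[:,0]<-50)&(q[:,1]>0)];print(" ledge s",np.percentile(q[:,0],[5,50,95]).round(1) if len(q) else None,len(q))
s=bot.read_state();print(s["time_s"],s["position"],s["force"])
```

```text
before px 125.44 226.32 s [ 18.4 114.7] lat -0.4 h 16.8 slopes [-0.11 -0.42] steel s [-57.2  -8.9] lat,h [-1.3  4.9]
 ledge s [-69.3 -66.4 -62.7] 189
now px 125.43 226.41 s [ 19.5 115.7] lat -0.4 h 16.9 slopes [-0.22 -0.39] steel s [-56.   -7.3] lat,h [-1.  5.]
 ledge s [-69.4 -66.4 -63.4] 189
14.3 [ 0.48355139 -0.23171505  0.2084111 ] [ 0.30161801 -0.0150991   0.29794935]
```

```bash
python3 -c "
from rig import bot
print(bot.hand_in())"
```

```text
the job is handed in; nothing more can be done
None
```

I placed the farthest of the four red removers (about 0.61 m from the base) on the cork slope, let go, backed the arm off and handed the job in at about 14 s.

**Last checks:**
- **Position:** it lies right side up with the handle uphill, within about 1 mm of the middle line. It is within about 0.5° of the slope direction and flat on the deck.
- **Tip and handle end:** the tip is roughly 5–8 mm from the foot ledge, and the handle end juts out about 45–50 mm past the high edge.
- **Stability:** two pictures about 1 s apart showed no movement of the remover.
- **Bystanders:** the pencil and the tiffin lid were where they started, to within about 0.2 px.
- **Robot:** the fingers were clear and the measured force was about zero.

**Disagreements:**
- **First grasp missed:** the fingers closed above the handle without touching it. The cameras put the fingertips about 40 mm short of where the reported TCP and stated tip offset say. I corrected for this from the wrist depth, and the second grasp held at a 20 mm opening.
- **Estimates along the slope:** the wrist and scene views differ by about 3–6 mm. By either one, the remover is within the allowed range.

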